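Lay four breakfast places: egg cups on their saucers

TASK

Lay the breakfast places: stand each of the four egg cups upright in the middle of the saucer of its own colour, without knocking any cup over. Leave the saucers and the two spice jars standing where they are.

Things in the scene. Friction and masses are not known exactly. Their poses are not given: they have to be found in the camera images.
- egg_cup_red: red glazed egg cup, open at the top: round foot 48 mm across, thin stem 22 mm across, straight-sided bowl 48 mm across from 32 mm up to the rim at 62 mm. 90 g. Origin: centre of the underside of its foot; z up. It stands upright at the start.
- egg_cup_yellow: yellow glazed egg cup, open at the top: round foot 48 mm across, thin stem 22 mm across, straight-sided bowl 48 mm across from 32 mm up to the rim at 62 mm. 90 g. Origin: centre of the underside of its foot; z up. It stands upright at the start.
- egg_cup_green: green glazed egg cup, open at the top: round foot 48 mm across, thin stem 22 mm across, straight-sided bowl 48 mm across from 32 mm up to the rim at 62 mm. 90 g. Origin: centre of the underside of its foot; z up. It stands upright at the start.
- egg_cup_blue: blue glazed egg cup, open at the top: round foot 48 mm across, thin stem 22 mm across, straight-sided bowl 48 mm across from 32 mm up to the rim at 62 mm. 90 g. Origin: centre of the underside of its foot; z up. It stands upright at the start.
- saucer_red: red saucer, 120 mm across at the rim, 12 mm high, with a flat inner floor 6 mm above the worktop and about 80 mm across. 250 g, loose. Origin: centre of its underside; z up.
- saucer_yellow: yellow saucer, 120 mm across at the rim, 12 mm high, with a flat inner floor 6 mm above the worktop and about 80 mm across. 250 g, loose. Origin: centre of its underside; z up.
- saucer_green: green saucer, 120 mm across at the rim, 12 mm high, with a flat inner floor 6 mm above the worktop and about 80 mm across. 250 g, loose. Origin: centre of its underside; z up.
- saucer_blue: blue saucer, 120 mm across at the rim, 12 mm high, with a flat inner floor 6 mm above the worktop and about 80 mm across. 250 g, loose. Origin: centre of its underside; z up.
- spice_jar_red: white closed spice jar with a red screw cap, 44 mm across and 80 mm high, 120 g, loose. Not an egg cup: it stays where it is. Origin: centre of its underside; z up.
- spice_jar_green: white closed spice jar with a green screw cap, 44 mm across and 80 mm high, 120 g, loose. Not an egg cup: it stays where it is. Origin: centre of its underside; z up.
Not all that is in view belongs to the job. Of the things that look like the egg_cup_blue, the middle-sized one is meant. Leave any pink look-alike of the spice_jar_red alone.

How it is judged:
By the outcome, as a careful person would: the job done as asked, in the order asked, and still so for the second after the job is handed in, with the robot touching nothing.
It also fails if it takes over 112 s, if anything falls off the work surface, if the arm or the gripper's body presses on something with over 40 N, if the wrist force passes 120 N, or if a joint passes its speed limit or range.

ROBOT

A 6-joint arm with a two-finger parallel gripper is mounted at the origin on the work surface. World frame = base frame: x ahead of the robot, y to its left, z up, the work surface at z = 0. Lengths are in mm, angles in rad, forces in N, time in s.
With the tool pointing down it reaches from about 300 to 775 mm from the base axis. Payload 14.6 kg.
Tool frame: the origin (TCP) lies midway between the tips of the shut fingers; the grasp point (between the pads) lies 19 mm behind it; x points along the fingers, z is the direction in which the jaws open and shut, and the axes are right-handed (so a half turn about x gives the same grasp; the last joint's range is limited). The gripper opens to 85 mm and grips with 20 to 120 N. Pads are 22 mm wide; open, the fingers measure 114 mm over their backs; the gripper's body (76 mm by 85 mm) begins 54 mm behind the grasp point. The pads swing forward as they close: fully open they stand 13 mm farther back than shut.
Start: joints at [1.204, 0.3, 1.521, -0, 1.321, -0.067], TCP at [162.428, 525.458, 231.281] pointing down, gripper open.
Joint ranges: [-3.03, 3.03], [-0.79, 2.21], [0.23, 2.52], [-1.04, 4.18], [0, 3.07], [-2.55, 2.55]. Speed limits (rad/s): [2.22, 2.22, 2.57, 3.14, 3.14, 3.14].

INTERFACE

Orientations are given as a unit quaternion [x, y, z, w].
In Python, from plant import manip gives the robot as it stands.
- The arm moves only by the tool send_rows, never from a script. Its argument "targets" is a list of rows, each a list of 5 numbers: the opening, from 0 (shut) to 1 (fully open), then the shift along the tool's x, y, z in mm, then the turn about the tool's x in rad. In form: [[fingers, x, y, z, turn], ...]. A call has 1 to 12 rows; each row shifts and turns the commanded pose from where the row before left it, along the tool's axes as they then stand; what a row does not reach is not made up. A row lasts 1/8 s, in which the tool goes at most 62.5 mm and 10.7 degrees, less where a joint would pass 70% of its speed; a pose out of reach is approached as far as the arm can. A call with a gripper value outside its range is refused whole. The fingers move at their own pace and stop on an object; the grip force is fixed at half the most. Time passes only in rows, so rows that do not move let the fingers close. It gives the time, the measured TCP pose, the force and the opening at its end, in the units of the state.
- manip.state(): the state, without advancing time (a new reading comes with each control period).
- manip.read_camera(name): name is "side" or "top" or "wrist"; returns a dict with "image" (420x560x3 uint8, red, green, blue), "z_map" (420x560 float32, mm along the optical axis (not along the pixel's ray), 0 where there is no reading), "vertical_fov" (degrees; the focal length in pixels is half the picture's height over the tangent of half this angle, whatever the lens; pixels are square), "cx", "cy" (the principal point, pixels), "R" (3x3) and "t" (3): a world point X has camera coordinates R X + t. Camera axes: x right, y down, z forward; pixel columns grow to the right and rows downward; lengths in mm; the calibration is good to about 2 mm. The wrist camera is an equidistant fisheye: a pixel r from the principal point sees the ray r / f radians off the axis. A picture is of the moment at which its call begins.
- manip.job_done(): hands the job in, once; it reports no verdict.
Trained networks look in a picture, given as the dict that the camera call returned (one of the last four; its "shot" number tells which), for a name from the list of things; names that differ only in an ending like _2 or _b are one class to them, and where a whole thing is asked for, a point or a joint stands for the part that bears it (a point fixed in the world has none). Each returns a list of dicts, best first, with "p" (0 to 1); they miss things now and then, are a little off and sometimes report something else, mostly with a low value. They report only what shows in the picture. A call takes as long as a camera call. They do not tell look-alikes from the thing itself.
- manip.trace(picture, label): "pixels" (420x560 bool, what is visible of it) and "rect" ([left, top, right, bottom] in pixels, round what is visible of it).
The state is a dict: "t": time; "joint_positions": joint angles; "joint_vel": joint speeds; "tau": joint torques, N m; "position": TCP position; "tcp_rot": TCP orientation; "force": force on the tool from outside, world axes, zero at the start; "moment": the same for the moment, N m; "finger_gap": finger opening in mm.
Only numpy, scipy, OpenCV 4.12 (cv2) and the standard library are available. Lean on these libraries where they do the work, as an engineer would, in place of code of your own. Each camera call takes 0.05 s, during which the arm holds its last target. There are 200 camera calls.

## Working session

There is one attempt and no reset: what is moved stays moved. The work goes in short steps, Python scripts to look and compute and a tool call to move; the robot and the scene stay as the last step left them, time stands still between calls to the robot, and variables do not carry over. Pictures are saved under pics/ and viewed, about 12 in all and at most 16, crops included, and the job is handed in when it is done.

Besides the shell and the picture viewer there is one more tool, called after "Call:" as name(argument=value, ...), one argument or row to a line, values as JSON. send_rows: Moves the arm, as the interface text tells. Its arguments: {"type":"object","properties":{"targets":{"type":"array","items":{"type":"array","items":{"type":"number"}}}},"required":["targets"]}

```bash
ls; mkdir -p pics; cat > h.py <<'E'
import numpy as np, cv2, math
from plant import manip
def shot(n,save=None):
    c=manip.read_camera(n)
    if save: cv2.imwrite('pics/'+save,c['image'][:,:,::-1])
    return c
def world(c,us,vs):
    us=np.asarray(us);vs=np.asarray(vs)
    f=210/math.tan(math.radians(c['vertical_fov'])/2)
    z=c['z_map'][vs,us]
    P=np.stack([(us-c['cx'])/f*z,(vs-c['cy'])/f*z,z],-1)
    return (P-c['t'])@c['R']
def proj(c,X):
    f=210/math.tan(math.radians(c['vertical_fov'])/2)
    p=c['R']@np.asarray(X,float)+c['t']
    return p[0]/p[2]*f+c['cx'],p[1]/p[2]*f+c['cy']
E
python3 - <<'E'
from h import *
t=shot('top','top0.png');s=shot('side','side0.png')
a=np.hstack([t['image'],s['image']])
print(t['R'],t['t'],t['vertical_fov'],s['R'],s['t'])
st=manip.state();print(st)
for c,cn in((t,'top'),(s,'side')):
  for col in 'red yellow green blue'.split():
    for k in ('egg_cup_','saucer_','spice_jar_'):
      if k=='spice_jar_' and col in('yellow','blue'):continue
      for d in manip.trace(c,k+col):
        if d['p']<.2: continue
        v,u=np.nonzero(d['pixels']);
        W=world(c,u,v); m=c['z_map'][v,u]>0
        W=W[m]
        if len(W)==0: continue
        zt=np.percentile(W[:,2],95)
        T=W[W[:,2]>zt-6]
        print(cn,k+col,round(d['p'],2),[int(x) for x in d['rect']],'n',len(W),'mid',((T.min(0)+T.max(0))/2).round(),'mean',W.mean(0).round(),'ext',np.ptp(T,0).round(),'zt',zt.round())
E
```

```text
pics
[[-0.1060443  -0.99434618  0.00550335]
 [-0.97274709  0.10258995 -0.20793846]
 [ 0.20619823 -0.02740406 -0.97812643]] [ 43.2194036  490.48660618 968.66603192] 52.72580323371764 [[ 0.82202162 -0.56944278 -0.00392163]
 [-0.34473748 -0.49214239 -0.79934469]
 [ 0.45325106  0.65843055 -0.60085996]] [-436.98092217  206.01377435  998.21362015]
{'t': 0.1, 'joint_positions': array([ 1.20436357e+00,  3.00453653e-01,  1.52150471e+00, -1.21209342e-05,
        1.32072781e+00, -6.65675388e-02]), 'joint_vel': array([-0.00270924, -0.00114772, -0.00156954, -0.00051179, -0.00054763,
       -0.00154232]), 'tau': array([ 1.96178182e-03, -5.44381142e+01, -3.62373018e+01, -1.01957832e-05,
        3.03785535e-03, -2.58738311e-07]), 'position': array([162.37828456, 525.26376968, 230.76319992]), 'tcp_rot': array([-0.41991738,  0.56939909,  0.41949385,  0.56875212]), 'force': array([0.78031788, 0.2733792 , 0.61822794]), 'moment': array([ 0.01066741, -0.01912532, -0.05604847]), 'finger_gap': 85.47612665025771}
top egg_cup_red 0.92 [435, 189, 462, 212] n 474 mid [ 471. -421.   61.] mean [ 471. -422.   35.]
[... 3000 characters left out ...]
9, 210] n 383 mid [462.  97.  78.] mean [458.  86.  48.] ext [37. 41.  8.] zt 80.0
side egg_cup_blue 0.72 [347, 240, 367, 271] n 503 mid [ 575. -275.   60.] mean [ 573. -277.   35.] ext [49. 47.  9.] zt 61.0
side egg_cup_blue 0.66 [361, 207, 391, 252] n 957 mid [ 673. -243.   86.] mean [ 670. -248.   51.] ext [67. 69.  9.] zt 88.0
side egg_cup_blue 0.59 [310, 252, 323, 274] n 298 mid [ 498. -231.   44.] mean [ 495. -232.   26.] ext [36. 37.  8.] zt 46.0
side egg_cup_blue 0.41 [168, 177, 204, 193] n 554 mid [386. 311.   9.] mean [387. 315.   6.] ext [115. 120.   9.] zt 11.0
side saucer_blue 0.57 [165, 173, 204, 192] n 569 mid [386. 311.   9.] mean [386. 313.   6.] ext [115. 119.   9.] zt 11.0
```

View pics/top0.png

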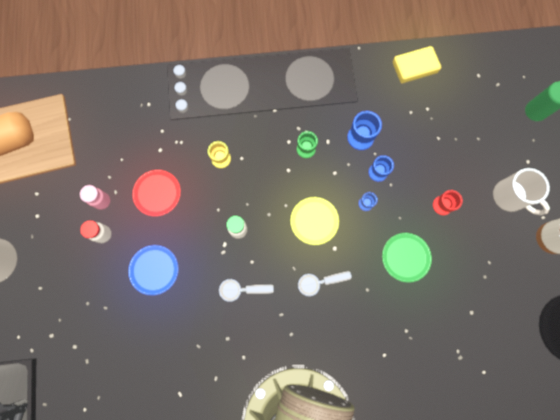

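View pics/side0.png

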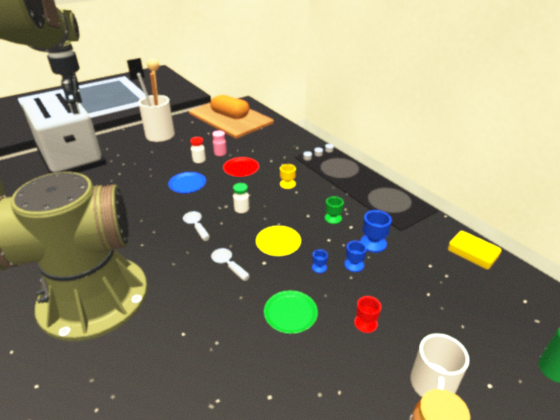

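Candidates for egg_cup_blue in the top view: big cup (364,130), rim 89 mm high; middle cup (381,168), side view 61 mm; small cup (369,201), 46 mm. I choose the middle one at (574,-276). The red-capped jar is at (93,231) and its pink look-alike at (93,197); both stay put. The cups that are not blue have no look-alikes. I'll check the choice in a crop.

```bash
python3 - <<'E'
from h import *
from scipy.spatial.transform import Rotation as Ro
im=cv2.imread('pics/top0.png')[95:230,290:480]
cv2.imwrite('pics/crop0.png',cv2.resize(im,None,fx=4,fy=4,interpolation=cv2.INTER_CUBIC))
M=Ro.from_quat(manip.state()['tcp_rot']).as_matrix();print(M.round(3))
for s in (-1,1): # turn so tool z -> s*world y
    z=M.T@np.array([0,s,0]); print(s, math.atan2(-z[1],z[2]))
E
```

```text
[[ 0.    -0.955  0.295]
 [ 0.     0.295  0.955]
 [-1.     0.     0.   ]]
-1 2.8417832919363306
1 -0.2998093616534625
```

View pics/crop0.png

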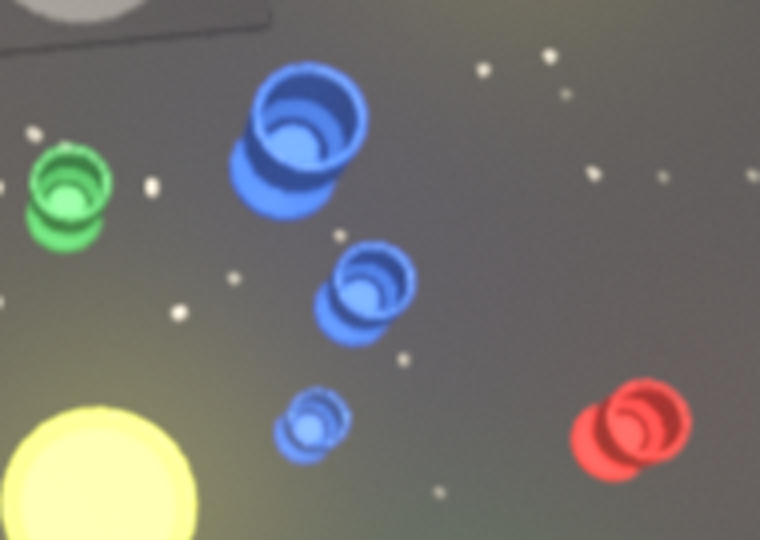

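The crop shows three blue cups: big (305,115), middle (370,285) and small (318,420). The middle one matches the green and red cups in size, so the choice stands. Now I'll turn the jaws to world y and head for the yellow cup.

Call:
send_rows(
  targets=[
    [1,0,0,0,-0.15],
    [1,0,0,0,-0.15],
    [1,0,-42,-34,0],
    [1,0,-42,-34,0],
    [1,0,-42,-34,0],
    [1,0,-42,-34,0],
    [1,0,-42,-34,0],
    [1,0,-42,-34,0],
    [1,0,-42,-34,0],
    [1,0,-42,-34,0],
    [1,0,-42,-34,0],
    [1,0,-42,-34,0],
  ],
)

```text
t: 2.6
position: [583.8, 184.3, 231.4]
tcp_rot: [0.5, -0.5, -0.5, -0.5]
force: [-0.1, 0.6, -0.4]
finger_gap: 85.1
```

Call:
send_rows(
  targets=[
    [1,0,-35,-29,0],
    [1,0,-35,-29,0],
    [1,40,0,0,0],
    [1,45,0,0,0],
    [1,45,0,0,0],
    [1,35,0,0,0],
    [1,20,0,0,0],
    [1,13,0,0,0],
    [1,8,0,0,0],
    [1,0,0,0,0],
  ],
)

```text
t: 3.85
position: [652.7, 127.6, 25.6]
tcp_rot: [0.5, -0.5, -0.5, -0.5]
force: [-1.3, 0.6, -0.3]
finger_gap: 85.3
```

```bash
python3 - <<'E'
from h import *
c=shot('wrist','w0.png'); print(manip.state()['position'],manip.state()['force'])
E
```

```text
[652.87684153 127.63461094  26.02266027] [ 0.4551666  -0.25902786 -0.75437366]
```

View pics/w0.png

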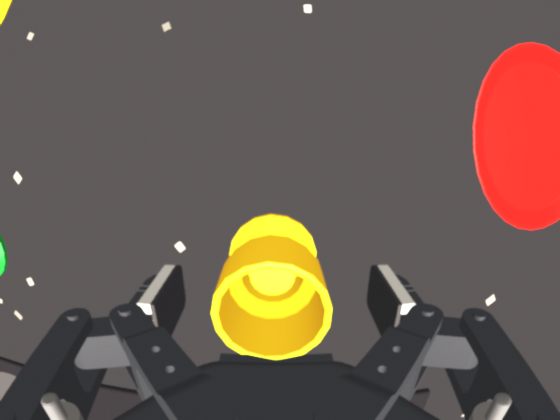

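The cup sits between the pads (rim centre 272,310; pads at 165 and 392). I'll close on it.

Call:
send_rows(
  targets=[
    [0,0,0,0,0],
    [0,0,0,0,0],
    [0,0,0,0,0],
    [0,0,0,0,0],
    [0,0,0,0,0],
    [0,0,0,0,0],
  ],
)

```text
t: 4.65
position: [652.9, 127.5, 26.1]
tcp_rot: [0.5, -0.5, -0.5, -0.5]
force: [-0.7, -1.3, 5.9]
finger_gap: 44.7
```

Call:
send_rows(
  targets=[
    [0,-10,0,0,0],
    [0,-20,0,0,0],
    [0,-30,0,0,0],
    [0,0,0,0,0],
  ],
)

```text
t: 5.15
position: [653.9, 127.8, 89.1]
tcp_rot: [-0.501, 0.498, 0.499, 0.501]
force: [-0.2, -0.0, -1.2]
finger_gap: 45.3
```

```bash
python3 - <<'E'
from h import *
c=shot('wrist','w1.png');s=shot('side')
print(manip.state()['position'],manip.state()['finger_gap'])
im=s['image'][120:240,210:370,::-1]
cv2.imwrite('pics/c1.png',np.hstack([cv2.resize(im,(560,420),interpolation=cv2.INTER_CUBIC)[:,:400],c['image'][:,90:490,::-1]]))
E
```

```text
[652.4616566  127.5990837   85.59448815] 45.11154007658258
```

View pics/c1.png

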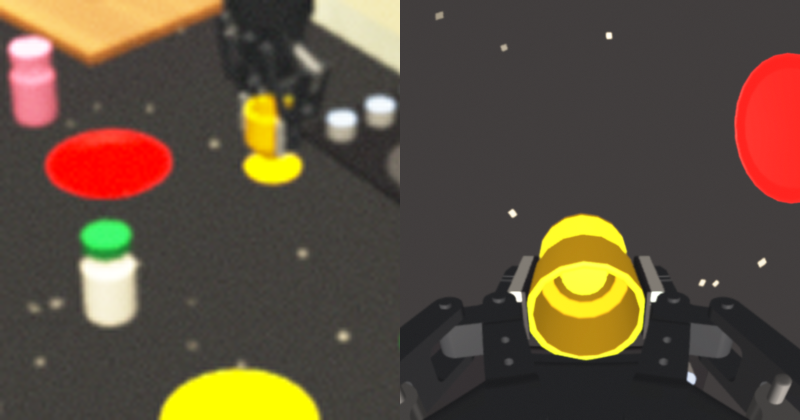

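The cup is lifted upright in the pads. Next, carry it to the yellow saucer.

Call:
send_rows(
  targets=[
    [0,-45,0,0,0],
    [0,-45,15,-18,0],
    [0,0,30,-35,0],
    [0,0,38,-45,0],
    [0,0,38,-45,0],
    [0,0,35,-41,0],
    [0,0,20,-24,0],
    [0,30,12,-13,0],
    [0,45,0,0,0],
    [0,35,0,0,0],
    [0,15,0,0,0],
    [0,0,0,0,0],
  ],
)

```text
t: 6.75
position: [464.2, -93.3, 49.8]
tcp_rot: [-0.5, 0.5, 0.501, 0.5]
force: [-0.5, -0.5, -0.2]
finger_gap: 45.1
```

Call:
send_rows(
  targets=[
    [0,10,0,0,0],
    [0,4,0,0,0],
    [0,3.5,0,0,0],
    [0,0,0,0,0],
  ],
)

```text
t: 7.25
position: [464.5, -93.5, 32.8]
tcp_rot: [-0.5, 0.5, 0.5, 0.5]
force: [-0.6, -0.1, -0.7]
finger_gap: 44.8
```

Call:
send_rows(
  targets=[
    [0,1,0,0,0],
    [0.7,0,0,0,0],
    [1,0,0,0,0],
    [1,0,0,0,0],
    [1,0,0,0,0],
    [1,0,0,0,0],
    [1,-20,0,0,0],
    [1,-50,0,0,0],
    [1,-55,-10,0,0],
    [1,0,-50,0,0],
    [1,0,-50,0,0],
    [1,0,-50,0,0],
  ],
)

```text
t: 8.75
position: [626.0, -93.4, 156.9]
tcp_rot: [0.5, -0.5, -0.5, -0.5]
force: [-0.8, 0.1, 0.9]
finger_gap: 85.5
```

```bash
cat >> h.py <<'E'
def cupsau(col,cam='top'):
    c=shot(cam)
    for k in ('egg_cup_','saucer_'):
        for d in manip.trace(c,k+col)[:2]:
            v,u=np.nonzero(d['pixels']); W=world(c,u,v)[c['z_map'][v,u]>0]
            if len(W)<10: continue
            zt=np.percentile(W[:,2],95); T=W[W[:,2]>zt-6]
            print(cam,k+col,round(d['p'],2),((T.min(0)+T.max(0))/2).round(1),np.ptp(T,0).round(),'zt',zt.round(1))
    return c
E
python3 - <<'E'
from h import *
cupsau('yellow');cupsau('yellow','side');print(manip.state()['position'],manip.state()['finger_gap'])
E
```

```text
top egg_cup_yellow 0.47 [ 351.9 -306.3   11. ] [117. 117.  10.] zt 12.1
side saucer_yellow 0.93 [465.9 -94.7   9.9] [117. 114.   9.] zt 11.5
[623.74750031 -93.44538887 156.76976861] 85.46304092737633
```

Call:
send_rows(
  targets=[
    [1,0,-33,-2,0],
    [1,35,0,0,0],
    [1,40,0,0,0],
    [1,30,0,0,0],
    [1,16,0,0,0],
    [1,10,0,0,0],
    [0,0,0,0,0],
    [0,0,0,0,0],
    [0,0,0,0,0],
    [0,0,0,0,0],
    [0,0,0,0,0],
    [0,0,0,0,0],
  ],
)

```text
t: 10.55
position: [658.3, -95.7, 27.4]
tcp_rot: [0.501, -0.499, -0.499, -0.5]
force: [-0.7, -1.0, 6.7]
finger_gap: 45.7
```

```bash
python3 - <<'E'
from h import *
c=cupsau('yellow');s=cupsau('yellow','side')
w=shot('wrist')
u,v=map(int,proj(s,[466,-93,30]))
im=s['image'][v-60:v+60,u-50:u+100,::-1]
cv2.imwrite('pics/c2.png',np.hstack([cv2.resize(im,(500,400),interpolation=cv2.INTER_CUBIC),cv2.resize(w['image'][:,140:420,::-1],(280,400))]))
E
```

```text
side saucer_yellow 0.89 [465.9 -93.3  22.9] [114. 115.  36.] zt 10.9
```

View pics/c2.png

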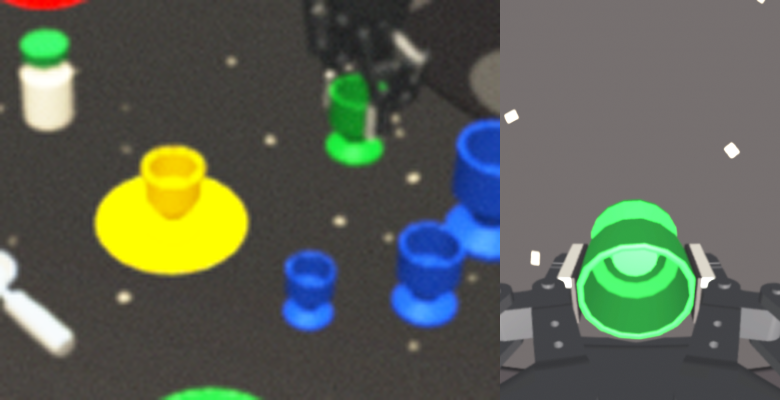

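Yellow stands upright in the middle of its saucer, and green is gripped with its rim level. Carrying green now.

Call:
send_rows(
  targets=[
    [0,-15,0,0,0],
    [0,-40,0,0,0],
    [0,-50,0,0,0],
    [0,-45,15,-10,0],
    [0,0,35,-25,0],
    [0,0,45,-31,0],
    [0,0,45,-31,0],
    [0,0,45,-31,0],
    [0,0,45,-31,0],
    [0,0,40,-28,0],
    [0,0,25,-17,0],
    [0,30,10,-7,0],
  ],
)

```text
t: 12.4
position: [352.2, -308.2, 148.1]
tcp_rot: [0.502, -0.5, -0.498, -0.5]
force: [0.4, -0.2, -1.7]
finger_gap: 45.4
```

Call:
send_rows(
  targets=[
    [0,40,0,1,0],
    [0,40,0,0,0],
    [0,20,0,0,0],
    [0,9,0,0,0],
    [0,4,0,0,0],
    [0,0,0,0,0],
  ],
)

```text
t: 13.15
position: [353.0, -305.9, 33.6]
tcp_rot: [0.501, -0.5, -0.5, -0.5]
force: [0.3, -1.3, -1.3]
finger_gap: 45.4
```

Call:
send_rows(
  targets=[
    [0,1,0,0,0],
    [0.7,0,0,0,0],
    [1,0,0,0,0],
    [1,0,0,0,0],
    [1,0,0,0,0],
    [1,0,0,0,0],
    [1,-20,0,0,0],
    [1,-50,0,0,0],
    [1,-55,-20,3,0],
    [1,0,-50,7,0],
    [1,0,-50,7,0],
    [1,0,-50,7,0],
  ],
)

```text
t: 14.65
position: [524.1, -281.1, 156.9]
tcp_rot: [0.5, -0.5, -0.5, -0.5]
force: [0.2, -0.1, 1.0]
finger_gap: 85.4
```

```bash
python3 - <<'E'
from h import *
c=cupsau('green');s=cupsau('green','side');print(manip.state()['position'])
E
```

```text
side egg_cup_green 0.79 [ 352.  -308.5   66.2] [45. 46. 11.] zt 66.7
side saucer_green 0.81 [ 351.3 -307.    10.5] [118. 118.   9.] zt 11.7
side saucer_green 0.73 [579.6 294.3   9.5] [118. 124.   8.] zt 11.2
[ 521.84961553 -281.61831311  156.66262042]
```

Call:
send_rows(
  targets=[
    [1,0,-40,4,0],
    [1,20,-12,1.5,0],
    [1,40,0,0,0],
    [1,40,0,0,0],
    [1,20,0,0,0],
    [1,10,0,0,0],
    [0,0,0,0,0],
    [0,0,0,0,0],
    [0,0,0,0,0],
    [0,0,0,0,0],
    [0,0,0,0,0],
    [0,0,0,0,0],
  ],
)

```text
t: 16.45
position: [575.3, -276.2, 28.4]
tcp_rot: [0.501, -0.5, -0.499, -0.5]
force: [0.1, 1.9, 5.8]
finger_gap: 44.7
```

```bash
python3 - <<'E'
from h import *
w=shot('wrist','w3.png');print(manip.state()['position'])
E
```

```text
[ 575.33812369 -276.18282748   28.43654602]
```

View pics/w3.png

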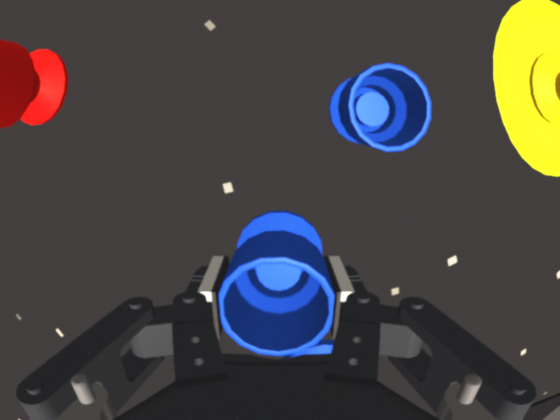

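The middle blue cup is gripped (rim 277,305; the small one stands free at 390,108). Carrying it to the blue saucer.

Call:
send_rows(
  targets=[
    [0,-15,0,0,0],
    [0,-40,0,0,0],
    [0,-50,0,0,0],
    [0,-45,5,15,0],
    [0,0,11,34,0],
    [0,0,15,48,0],
    [0,0,15,48,0],
    [0,0,15,48,0],
    [0,0,15,48,0],
    [0,0,15,48,0],
    [0,0,15,48,0],
    [0,0,15,48,0],
  ],
)

```text
t: 18.0
position: [452.9, 110.4, 178.1]
tcp_rot: [-0.5, 0.5, 0.5, 0.5]
force: [0.7, -0.1, -1.1]
finger_gap: 44.9
```

Call:
send_rows(
  targets=[
    [0,0,16,48,0],
    [0,0,16,48,0],
    [0,0,15,46,0],
    [0,0,12,34,0],
    [0,30,6,18,0],
    [0,40,3,8,0],
    [0,40,0,0,0],
    [0,20,0,0,0],
    [0,10,0,0,0],
    [0,4,0,0,0],
    [0,0,0,0,0],
  ],
)

```text
t: 19.38
position: [386.2, 311.3, 34.4]
tcp_rot: [-0.5, 0.499, 0.5, 0.501]
force: [-2.0, -2.3, 5.6]
finger_gap: 44.9
```

Call:
send_rows(
  targets=[
    [0.7,0,0,0,0],
    [1,0,0,0,0],
    [1,0,0,0,0],
    [1,0,0,0,0],
    [1,0,0,0,0],
    [1,-20,0,0,0],
    [1,-50,0,0,0],
    [1,-50,-2,-20,0],
    [1,0,-5,-45,0],
    [1,0,-6,-50,0],
    [1,0,-6,-50,0],
    [1,0,-6,-50,0],
  ],
)

```text
t: 20.88
position: [410.5, 94.5, 152.9]
tcp_rot: [0.5, -0.5, -0.5, -0.5]
force: [0.7, 1.3, 0.4]
finger_gap: 85.8
```

```bash
python3 - <<'E'
from h import *
c=cupsau('blue');s=cupsau('blue','side');print(manip.state()['position'])
E
```

```text
top egg_cup_blue 0.76 [ 497.  -228.3   45. ] [35. 35.  8.] zt 46.8
top egg_cup_blue 0.64 [387.3 314.2  67.8] [46. 46.  9.] zt 68.7
top saucer_blue 0.88 [386.2 311.5  37.7] [119. 117.  62.] zt 12.9
side egg_cup_blue 0.82 [ 673.6 -244.6   86.5] [69. 67. 10.] zt 87.5
side egg_cup_blue 0.74 [467.  -95.9  65.5] [47. 50.  9.] zt 66.9
side saucer_blue 0.71 [387.  307.9  24.2] [118. 115.  37.] zt 11.7
[410.45985143  96.71590421 152.7920625 ]
```

Call:
send_rows(
  targets=[
    [1,0,-6,-50,0],
    [1,0,-6,-50,0],
    [1,0,-6,-50,0],
    [1,0,-6,-50,0],
    [1,0,-6,-50,0],
    [1,0,-6,-50,0],
    [1,0,-6,-50,0],
    [1,0,-6,-50,0],
    [1,0,-6,-50,0],
    [1,0,-5,-45,0],
    [1,0,-2,-20,0],
    [1,0,0,0,0],
  ],
)

```text
t: 22.68
position: [472.3, -418.7, 151.9]
tcp_rot: [-0.5, 0.5, 0.5, 0.5]
force: [0.9, 0.3, -0.5]
finger_gap: 85.5
```

Call:
send_rows(
  targets=[
    [1,30,0,-3,0],
    [1,45,0,0,0],
    [1,30,0,0,0],
    [1,13,0,0,0],
    [1,7,0,0,0],
    [1,0,0,0,0],
    [0,0,0,0,0],
    [0,0,0,0,0],
    [0,0,0,0,0],
    [0,0,0,0,0],
    [0,0,0,0,0],
    [0,0,0,0,0],
  ],
)

```text
t: 24.18
position: [472.0, -422.5, 29.0]
tcp_rot: [0.501, -0.5, -0.499, -0.5]
force: [-1.3, -0.5, 7.3]
finger_gap: 45.6
```

```bash
python3 - <<'E'
from h import *
w=shot('wrist','w4.png');print(manip.state()['position'])
E
```

```text
[ 472.03142195 -422.45363818   28.98029269]
```

View pics/w4.png

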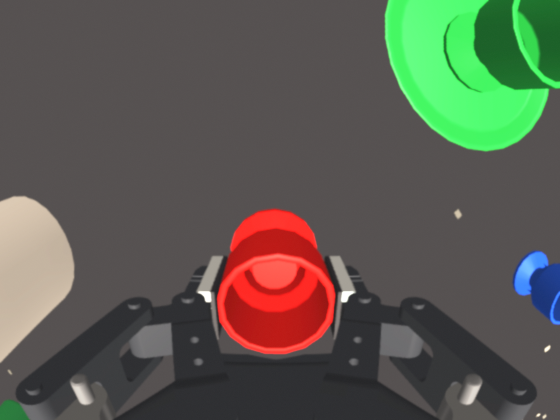

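Red is gripped (rim 276,303), and green stands on its saucer at upper right. Carrying red to its saucer.

Call:
send_rows(
  targets=[
    [0,-15,0,0,0],
    [0,-40,0,0,0],
    [0,-50,0,0,0],
    [0,-45,-2,15,0],
    [0,0,-5,34,0],
    [0,0,-7,48,0],
    [0,0,-7,48,0],
    [0,0,-7,48,0],
    [0,0,-7,48,0],
    [0,0,-7,48,0],
    [0,0,-7,48,0],
    [0,0,-7,48,0],
  ],
)

```text
t: 25.72
position: [527.6, -35.4, 178.9]
tcp_rot: [0.5, -0.5, -0.5, -0.5]
force: [0.5, -0.8, -0.8]
finger_gap: 45.5
```

Call:
send_rows(
  targets=[
    [0,0,-7,48,0],
    [0,0,-7,48,0],
    [0,0,-7,48,0],
    [0,0,-7,48,0],
    [0,0,-7,48,0],
    [0,0,-7,40,0],
    [0,0,-6,30,0],
    [0,0,-2,15,0],
    [0,0,0,5,0],
    [0,0,0,0,0],
  ],
)

```text
t: 26.98
position: [577.4, 292.4, 178.0]
tcp_rot: [-0.5, 0.5, 0.5, 0.5]
force: [0.0, -0.4, -0.8]
finger_gap: 45.5
```

Still to go: x +2, y +3, and down 143.5 mm.

Call:
send_rows(
  targets=[
    [0,40,-2,3,0],
    [0,45,0,0,0],
    [0,35,0,0,0],
    [0,14,0,0,0],
    [0,6,0,0,0],
    [0,3,0,0,0],
    [0,0,0,0,0],
  ],
)

```text
t: 27.85
position: [579.9, 296.2, 35.8]
tcp_rot: [-0.5, 0.5, 0.5, 0.5]
force: [0.1, 0.7, -1.8]
finger_gap: 45.6
```

Call:
send_rows(
  targets=[
    [0,0.8,0,0,0],
    [0.7,0,0,0,0],
    [1,0,0,0,0],
    [1,0,0,0,0],
    [1,0,0,0,0],
    [1,0,0,0,0],
    [1,-20,0,0,0],
    [1,-50,0,0,0],
    [1,-55,0,0,0],
    [1,-55,0,0,0],
    [1,-15,30,15,0],
    [1,0,45,25,0],
  ],
)

```text
t: 29.35
position: [504.4, 336.0, 232.1]
tcp_rot: [-0.5, 0.499, 0.499, 0.502]
force: [0.7, 0.5, 0.3]
finger_gap: 85.4
```

Call:
send_rows(
  targets=[
    [1,0,45,25,0],
    [1,0,45,25,0],
    [1,0,45,25,0],
    [1,0,45,25,0],
    [1,0,45,25,0],
    [1,0,45,25,0],
    [1,0,30,15,0],
    [1,0,0,0,0],
  ],
)

```text
t: 30.35
position: [202.7, 501.7, 230.4]
tcp_rot: [-0.501, 0.499, 0.501, 0.5]
force: [0.3, -0.6, 0.5]
finger_gap: 85.8
```

```bash
python3 - <<'E'
from h import *
for col in 'red yellow green blue'.split(): c=cupsau(col)
for n in('spice_jar_red','spice_jar_green'):
    for d in manip.trace(c,n)[:2]:
        v,u=np.nonzero(d['pixels']); W=world(c,u,v);T=W[W[:,2]>70];print(n,((T.min(0)+T.max(0))/2).round())
cv2.imwrite('pics/top1.png',c['image'][:,:,::-1]);print(manip.state()['position'],manip.state()['t'])
E
```

```text
top egg_cup_red 0.84 [579.4 295.5  67.9] [48. 46. 10.] zt 68.6
top saucer_red 0.55 [579.1 295.5  38.3] [116. 117.  63.] zt 12.7
top egg_cup_yellow 0.66 [466.3 -93.5  67.5] [47. 46.  8.] zt 69.1
top egg_cup_yellow 0.59 [ 353.3 -304.6   66.5] [45. 46.  8.] zt 68.4
top saucer_yellow 0.9 [465.  -92.5  11.3] [115. 117.  10.] zt 12.5
top egg_cup_green 0.58 [ 353.2 -305.1   68.3] [45. 47. 11.] zt 68.5
top saucer_green 0.61 [ 351.6 -306.2   37.2] [118. 117.  62.] zt 12.4
top egg_cup_blue 0.8 [ 497.1 -228.    45.1] [35. 35.  9.] zt 46.5
top egg_cup_blue 0.65 [466.  -92.4  38.8] [118. 117.  64.] zt 13.1
top saucer_blue 0.77 [387.  311.5  11.4] [117. 113.  10.] zt 12.4
spice_jar_red [395. 237. 560.]
spice_jar_red [437. 237. 560.]
spice_jar_green [464.  99.  78.]
[204.51437022 500.92699718 228.96221465] 31.05
```

View pics/top1.png

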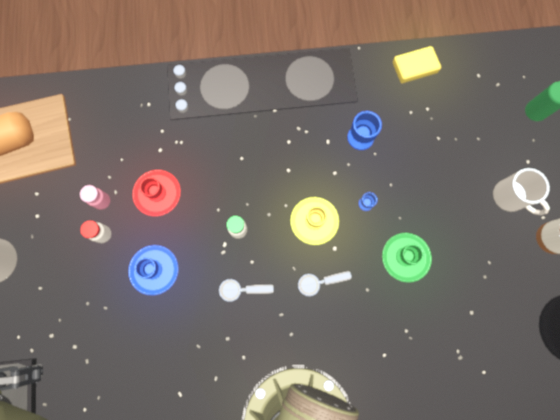

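All four cups stand in their saucers: red (153,188), yellow (315,215), green (409,255), blue (150,268). The jars at (93,231) and (237,227), and the look-alikes, are where they were. I'll hand the job in.

```bash
python3 -c "
from plant import manip
print(manip.job_done())"
```

```text
the job is handed in; nothing more can be done
None
```

I stood each of the four egg cups upright in the saucer of its own colour and handed the job in at about 31 s of robot time; no verdict is reported. For blue I took the middle-sized of the three cups (62 mm high).

**Cup positions:** In the final top view the rims of red, yellow and green are about 68–69 mm up, as expected on the 6 mm saucer floor, and within about 2 mm of their saucers' centres. Blue was measured just after its placing, about 3 mm off centre. The networks did not report it again in the last check, but it stands in its saucer in the final picture.

**Left alone:** The saucers stayed where they were to within about 2 mm. The green-capped jar measured unmoved. The position readout for the red-capped jar was unusable (stray depth readings at 560 mm), but in the picture it sits at its starting pixel, as do the pink jar and the other two blue cups.

**Other disagreements:** The networks sometimes gave a cup the wrong colour or took a saucer for a cup. I judged those by colour in the pictures. The gripper read a gap of about 45 mm on the 48 mm bowls, yet every grip held. The highest wrist force I saw reported was about 7 N.

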